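# Clip, stamp and unclip a metal blank in the marking fixture

## Robot

A 7-joint arm with a two-finger parallel gripper is mounted at the origin on the work surface. World frame = base frame: x ahead of the robot, y to its left, z up, the work surface at z = 0. Lengths are in mm, angles in rad, forces in N, time in s.
With the tool pointing down it reaches from about 350 to 775 mm from the base axis. Payload 3.1 kg.
Tool frame: the origin (TCP) lies at the very end of the fingers, on their centre line; the grasp point (between the pads) lies 19 mm behind it; y points along the fingers, z is the direction in which the jaws open and shut, and the axes are right-handed (so a half turn about y gives the same grasp; the last joint's range is limited). The gripper opens to 85 mm and grips with 20 to 120 N. Pads are 22 mm wide; open, the fingers measure 114 mm over their backs; the gripper's body (76 mm by 85 mm) begins 54 mm behind the grasp point. The pads swing forward as they close: fully open they stand 13 mm farther back than shut.
Start: joints at [-1.202, 0.311, 0.014, 1.512, -0.004, 1.319, -0.027], TCP at [219.614, 504.269, 231.304] pointing down, gripper open.
Joint ranges: [-2.7, 2.7], [-0.3, 1.91], [-1.27, 1.3], [0.12, 2.57], [-1.44, 4.58], [0.2, 2.03], [-3.05, 3.05]. Speed limits (rad/s): [2.79, 2.79, 3.14, 3.14, 3.14, 3.14, 3.14].

## Interface

Orientations are given as a rotation vector (axis times angle).
In Python, from bench import bot, solver, capture, calibration, finish_job, spotter gives the robot as it stands. The module is installed in compiled form; this text tells all that it offers. Calls block until the motion is done:
- bot.move_to(position, orientation): joint-space move of the TCP to a pose.
- bot.movel(position, speed=150, attitude=None, force_limit=None): straight line of the TCP; attitude=None keeps the orientation; speed is the mean speed in mm/s. With force_limit (N) it stops when the force on the tool has changed by that much, and returns True; else False.
- bot.set_joints(angles): joint-space move.
- bot.command_gripper(opening): finger opening in mm; the grip force is fixed at half the most; returns when the fingers have stopped.
- bot.wait(seconds).
- solver.solve_ik(position, orientation): joint angles nearest the present ones, or None.
- capture(name): name is "side" or "top"; returns the picture (384x512x3 uint8, red, green, blue); there is no depth.
- calibration(name): a dict with "camera_matrix" (3x3 intrinsics, pixels), "view" (4x4, takes a point from world to camera coordinates). Camera axes: x right, y up, looking along -z (the intrinsics and any distortion apply to the point x, -y, -z); pixel columns grow to the right and rows downward; lengths in mm; the calibration is good to about 2 mm. A picture is of the moment at which its call begins. calibration takes no time and is no camera call.
A pose or a line that the arm cannot do raises bot.MotionError and nothing moves.
- finish_job(): hands the job in, once; it reports no verdict.
Trained networks look in the newest picture that a camera, given by its name, has taken for a name from the list of things; names that differ only in an ending like _2 or _b are one class to them, and where a whole thing is asked for, a point or a joint stands for the part that bears it (a point fixed in the world has none). Each returns a list of dicts, best first, with "conf" (0 to 1); they miss things now and then, are a little off and sometimes report something else, mostly with a low value. They report only what shows in the picture. A call takes as long as a camera call. They do not tell look-alikes from the thing itself.
- spotter.spot_in(name, camera): "position" ([row, column] in pixels, amid what is visible of it).
- spotter.trace(name, camera): "mask" (384x512 bool, what is visible of it) and "position" ([row, column] in pixels, amid what is visible of it).
Readings, each from a call of its own:
- bot.get_time(): time.
- bot.get_joints(): joint angles.
- bot.get_qd(): joint speeds.
- bot.get_joint_torque(): joint torques, N m.
- bot.get_position(): TCP position.
- bot.get_tool_rot(): TCP orientation.
- bot.get_ft_force(): force on the tool from outside, world axes, zero at the start.
- bot.get_wrist_torque(): the same for the moment, N m.
- bot.get_finger_gap(): finger opening in mm.
Only numpy, scipy, OpenCV 4.12 (cv2) and the standard library are available. Lean on these libraries where they do the work, as an engineer would, in place of code of your own. Each camera call takes 0.05 s, during which the arm holds its last target.

## Task

Swing the marking fixture's spring clip round its pivot screw onto the edge of the bare metal blank, and keep leaning it gently against the blank's raised rib until it has slid the blank up against the brass fence bar and presses it there. With the clip left on, push the orange stamp down until it presses firmly but not heavily on the blank, and let it come up again. Then swing the clip well clear of the blank, leaving the blank lying seated in the nest and everything else on the bench alone.

Things in the scene. Friction and masses are not known exactly. Their poses are not given: they have to be found in the camera images.
- fixture: Blue fixture fixed to the bench, slab x -160..100, y -105..105 mm, top z 12. Origin at bench height under the nest's centre; x along the blank, y to the fence, z up. Nest: two side guides (4 mm play each, tops z 22), fence at +y, open at -y where the clip enters. Grey column x 15..65, y 67..97 carries the stamp's arm (x 25..55, y 7..69, z 59..73 mm).
- fence: Dark block fixed on the slab (fixture y 49..61 mm) with a brass bar, 112 x 8 x 14 mm, on screws before it. The bar's face lies anywhere from fixture y 22 to 38 mm; its setting differs each time and is not measured (this origin is only the mid setting, y 30, z 12): find it by feel. Press the blank on it with more than 4 N for 0.2 s (5 to 8 is good); over 11 N spoils the setting.
- blank: Loose bare aluminium blank 110 x 60 x 6 mm, about 0.2 kg, flat on the slab (z 12 mm). Origin: centre of its underside. A rib runs along its whole length at its own y -8..0 mm, top 24 mm above the underside; the clip rides on the strip y -30..-8. Starts with its origin at fixture y -17..-12; home (against the bar) is -8..+8, by the bar's setting. Sliding it takes 2 to 4 N.
- pivot (a point): Axis of the clip's pivot screw (vertical), at fixture x -100, y -20 mm; this point is at z 35 mm.
- clip (a joint): Angle (rad) about the pivot, anticlockwise from above; stops -0.3, 1.4. At q the arm points (q - 1.10) rad from fixture +x. Starts -0.15..0.25; 1.02 to 1.18 = toe on the rib of a home blank; below 0.60 = well clear. Friction (0.05 N m) keeps it. The toe rides up the blank's edge (2 to 6 N at the post), sits with 3 N, meets the rib, slides the blank to the bar. About 10 N at the post seats it.
- clip_post (a point): Centre of the top of the clip's red thumb post: upright, 10 mm diameter, standing from z 36 to 85 mm, 85 mm from the pivot axis. Push it sideways (or straddle or pinch it) from above to swing the clip. The clip's steel arm under it is 14 mm wide, top at z 36 mm.
- clip_toe (a point): Lowest point of the clip's curled toe (steel roll, 12 mm radius, 14 mm long, axis along the arm) on the spring leaf, 100 mm from the pivot axis. At rest z 15 mm, 3 mm below the blank's strip (z 18 mm): pushed sideways, it rides up over the blank's edge by itself. When the toe touches the rib this point is at blank y -20 mm.
- stamp (a joint): Downward travel of the stamp (m), 0 = up. The nose meets the blank at about 0.010; mechanical end 0.014. Spring: 2 N to start, about 3.5 N at the blank; springs back up when released.
- stamp_nose: Steel nose of the stamp, 10 mm diameter, at fixture x 40, y 17 mm; origin at its lower end, z 28 mm when up. It must press the blank with more than 4 N for 0.2 s (6 to 8 N is good); above 14 N spoils the mark.
- stamp_top (a point): Centre of the top of the stamp's orange round knob, 34 mm diameter, 12 mm tall, z 100 mm when up; above the nose.
- spare: Bystander: copper-coloured blank of the same shape, lying beside the fixture on the bench at its -y side.
- screwdriver: Bystander lying beside the fixture at its +y side.
- hammer: Bystander hammer, right of the fixture (-y).
- wrench: Bystander wrench, left of the fixture (+y).
- brush: Bystander brush, right and far.
- tin: Bystander yellow can, 70 mm diameter, 100 mm tall, left and far.
- collar: Bystander steel ring, 60 mm outside, 20 mm tall, left.
Not all that is in view belongs to the job. Of the things that look like the blank, the largest one is meant.

How it is judged:
By the outcome, as a careful person would: the job done as asked, in the order asked, and still so for the second after the job is handed in, with the robot touching nothing.
It also fails if it takes over 72 s, if anything falls off the work surface, if the arm or the gripper's body presses on something with over 40 N, if the wrist force passes 120 N, or if a joint passes its speed limit or range.

## Working session

There is one attempt and no reset: what is moved stays moved. The work goes in short steps, each a Python script; the robot and the scene stay as the last script left them, time stands still between calls to the robot, and variables do not carry over. Pictures are saved under pics/ and viewed, and the job is handed in when it is done.

```bash
mkdir -p pics; ls
python3 - <<'E'
from bench import bot, capture, calibration, spotter
import cv2,numpy as np
np.set_printoptions(precision=3,suppress=True)
for n in("side","top"):
    im=capture(n); cv2.imwrite(f"pics/{n}0.png",cv2.resize(im[:,:,::-1],None,fx=1.5,fy=1.5,interpolation=cv2.INTER_CUBIC))
    c=calibration(n); print(n,c)
    for t in("fixture","fence","blank","clip","clip_post","stamp_top","stamp","spare"):
        r=spotter.spot_in(t,n); print(t,[(np.round(d["position"],1).tolist(),round(d["conf"],2)) for d in r])
print(bot.get_time(),bot.get_tool_rot(),bot.get_position(),bot.get_finger_gap())
E
```

```text
pics
side {'camera_matrix': array([[436.443,   0.   , 246.838],
       [  0.   , 436.443, 191.042],
       [  0.   ,   0.   ,   1.   ]]), 'view': array([[    0.799,    -0.601,     0.009,  -452.189],
       [    0.313,     0.429,     0.847,  -259.642],
       [   -0.513,    -0.674,     0.531, -1136.614],
       [    0.   ,     0.   ,     0.   ,     1.   ]])}
fixture [([219.2, 245.4], 0.74)]
fence [([204.9, 248.0], 0.62), ([220.8, 243.2], 0.44), ([272.2, 354.5], 0.23)]
blank [([184.5, 276.4], 0.64), ([172.3, 165.3], 0.61), ([210.4, 256.4], 0.59), ([200.9, 309.2], 0.53)]
clip [([222.0, 250.7], 0.63), ([218.5, 246.8], 0.62)]
clip_post [([220.7, 254.2], 0.81), ([227.2, 262.1], 0.44)]
stamp_top [([185.4, 260.2], 0.52)]
stamp [([188.0, 259.9], 0.61)]
spare [([230.8, 295.8], 0.77), ([154.8, 213.1], 0.68), ([218.8, 247.0], 0.43), ([222.0, 253.5], 0.39)]
top {'camera_matrix': array([[454.703,   0.   , 253.279],
       [  0.   , 454.703, 190.384],
       [  0.   ,   0.   ,   1.   ]]), 'view': array([[    0.006,    -1.   ,     0.005,     0.279],
       [    0.99 ,     0.007,     0.14 ,  -585.2  ],
       [   -0.14 ,     0.004,     0.99 , -1304.127],
       [    0.   ,     0.   ,     0.   ,     1.   ]])}
fixture [([201.0, 247.4], 0.96)]
fence [([189.2, 236.8], 0.67), ([168.0, 249.9], 0.42)]
blank [([184.5, 258.5], 0.82), ([127.7, 276.7], 0.57), ([125.8, 225.2], 0.56)]
clip [([207.6, 278.7], 0.77)]
clip_post [([209.9, 275.4], 0.77), ([200.1, 206.3], 0.21)]
stamp_top [([169.7, 248.7], 0.45)]
stamp [([169.4, 250.5], 0.62), ([158.1, 133.0], 0.41)]
spare [([174.8, 303.8], 0.63), ([169.8, 246.7], 0.63)]
0.9 [-1.547  0.322 -0.322] [219.595 504.276 231.333] 85.19057317819245
```

View pics/top0.png

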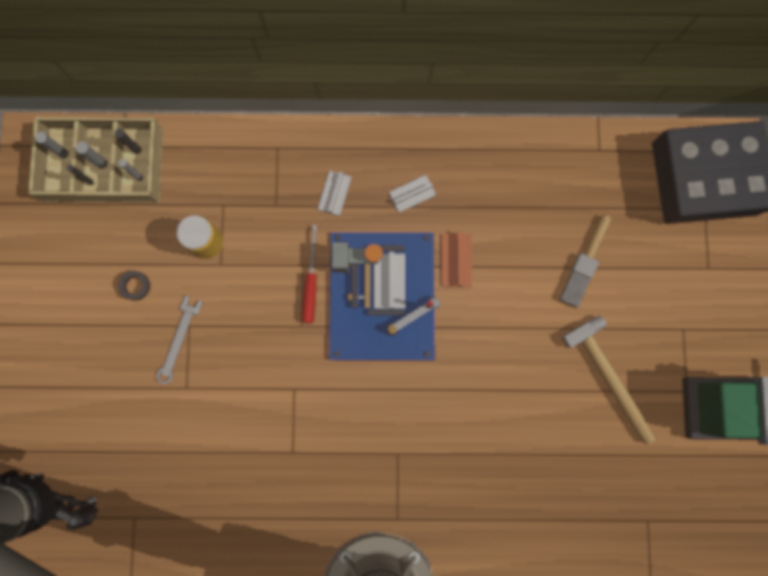

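View pics/side0.png

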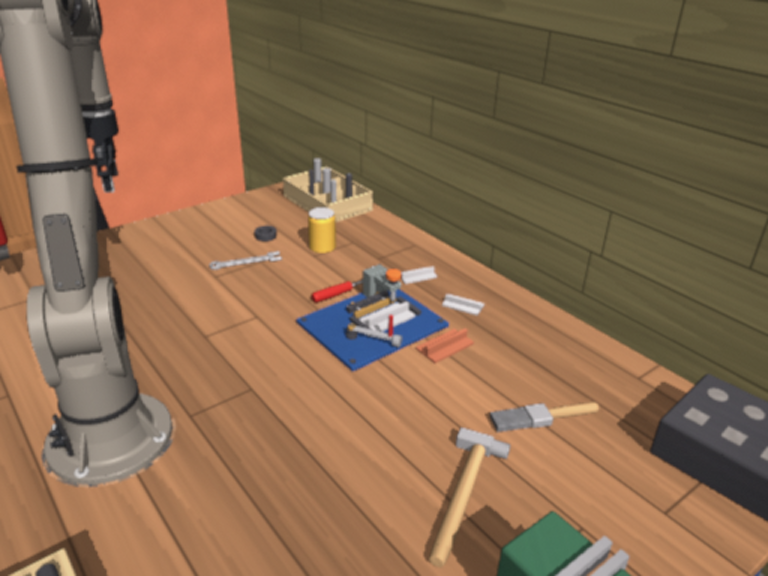

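Run:
```python
import cv2
t=cv2.imread("pics/top0.png");s=cv2.imread("pics/side0.png")
cv2.imwrite("pics/tc.png",cv2.resize(t[195:390,255:500],(754,600),interpolation=cv2.INTER_CUBIC))
cv2.imwrite("pics/sc.png",cv2.resize(s[225:425,270:520],(750,600),interpolation=cv2.INTER_CUBIC))
```

```text
(no output)
```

View pics/tc.png

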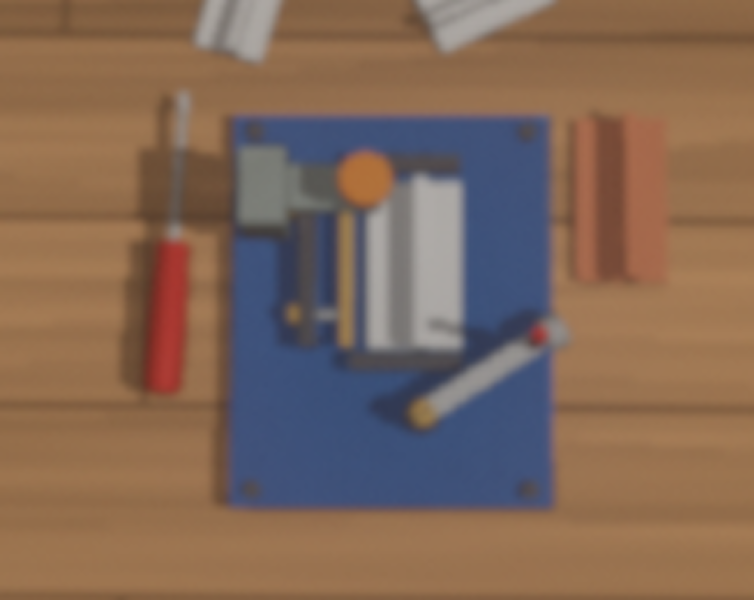

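View pics/sc.png

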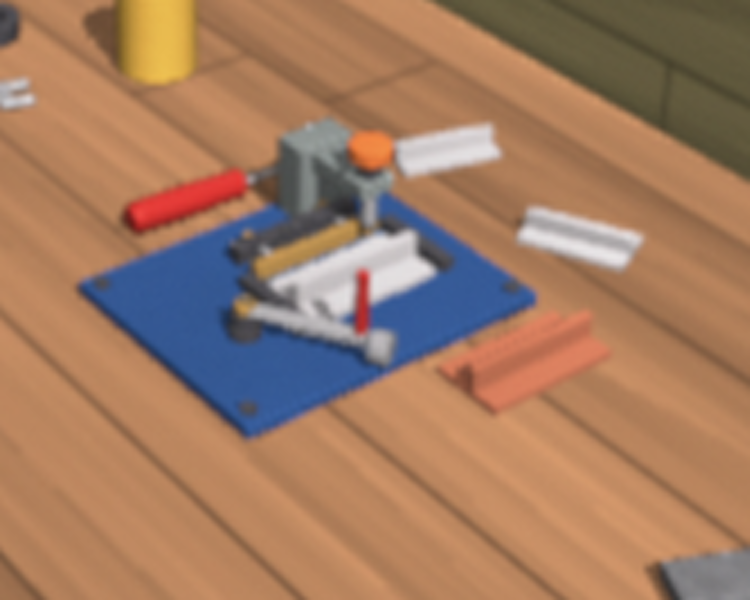

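The blank is the white ribbed part in the nest, at about top px (258,184). The lookalikes are two smaller white blanks at (223,128) and (275,128), and the copper one at (304,175). In the close crop the nest one is the largest and lies beside the clip and under the stamp, so I choose it. Next I fit the fixture pose from both views.

```bash
cat > h.py <<'E'
from bench import bot, solver, capture, calibration, spotter
import cv2,numpy as np
from scipy.spatial.transform import Rotation as R
from scipy.optimize import least_squares
np.set_printoptions(precision=3,suppress=True)
CAL={n:calibration(n) for n in("side","top")}
def proj(n,P):
    P=np.atleast_2d(P).astype(float);c=CAL[n];V=c["view"]
    q=P@V[:3,:3].T+V[:3,3]; q=q*[1,-1,-1]
    u=q@c["camera_matrix"].T; return u[:,:2]/u[:,2:]   # col,row
def fix2w(f,P):
    P=np.atleast_2d(P).astype(float);c,s=np.cos(f[2]),np.sin(f[2])
    return np.c_[f[0]+c*P[:,0]-s*P[:,1],f[1]+s*P[:,0]+c*P[:,1],P[:,2]]
def blob(mask,near=None):
    n,l,st,ce=cv2.connectedComponentsWithStats(mask.astype(np.uint8))
    i=1+np.argmax(st[1:,4]); return l==i,ce[i],st[i]
E
cat > fit.py <<'E'
from h import *
obs={}
for n in("side","top"):
    im=capture(n); cv2.imwrite(f"pics/raw_{n}.png",im[:,:,::-1])
    hsv=cv2.cvtColor(im,cv2.COLOR_RGB2HSV); H,S,V=[hsv[:,:,i].astype(int) for i in range(3)]
    blue,_,st=blob((H>100)&(H<130)&(S>110)&(V>40)); 
    cn=np.vstack(cv2.findContours(blue.astype(np.uint8),cv2.RETR_EXTERNAL,cv2.CHAIN_APPROX_NONE)[0]).reshape(-1,2)
    x0,y0,w,h=st[:4]; sub=np.zeros_like(blue); sub[max(0,y0-40):y0+h+10,x0-5:x0+w+10]=1
    org=sub&(H>=5)&(H<14)&(S>190)&(V>150)
    red=sub&((H<4)|(H>175))&(S>150)&(V>90)
    obs[n]=(cn,)
    print(n,st)
    for nm,m in(("org",org),("red",red)):
        k,l,s2,ce=cv2.connectedComponentsWithStats(m.astype(np.uint8))
        print(nm,[(ce[i].round(1).tolist(),s2[i].tolist()) for i in range(1,k) if s2[i,4]>3])
C=np.array([[-160,-105,12],[100,-105,12],[100,105,12],[-160,105,12.]])
def segd(p,a,b):
    t=np.clip(((p-a)@(b-a))/((b-a)@(b-a)),0,1)[:,None]; return np.linalg.norm(p-a-t*(b-a),axis=1)
def fit(names):
    def res(f):
        r=[]
        for n in names:
            Q=proj(n,fix2w(f,C)); p=obs[n][0]
            # contour pixels lie inside by ~0.5 px
            ctr=Q.mean(0); Q=ctr+(Q-ctr)*(1-0.5/60)
            d=np.min([segd(p,Q[i],Q[(i+1)%4]) for i in range(4)],axis=0); r.append(d)
        return np.concatenate(r)
    best=None
    for yaw in(-.1,0,.1):
        s=least_squares(res,[600,10,yaw],loss="cauchy",f_scale=.5,x_scale=[1,1,.01],diff_step=1e-4)
        if best is None or s.cost<best.cost:best=s
    return best
for nn in(["top"],["side"],["top","side"]):
    s=fit(nn); print(nn,s.x,s.cost)
f=s.x; np.save("f.npy",f)
for n in("side","top"):
    print(n,"knob",proj(n,fix2w(f,[[40,17,100],[-100,-20,35]])).round(1).tolist())
    for q in(-.15,0,.15,.25):
        a=q-1.1; print(q,proj(n,fix2w(f,[[-100+85*np.cos(a),-20+85*np.sin(a),z] for z in(85,60)])).round(1).tolist())
E
python3 fit.py
```

```text
side [ 198  196   68   51 1268]
org []
red [([220.6, 194.2], [208, 188, 27, 13, 162]), ([260.1, 218.0], [259, 211, 3, 13, 19])]
top [ 221  182   67   57 1892]
org []
red []
['top'] [605.393  -5.29   -0.008] 115.42718242731723
['side'] [595.969  -9.265  -0.003] 54.82188624810918
['top', 'side'] [605.116  -6.026   0.007] 191.1091932163863
side knob [[264.4, 181.2], [236.5, 217.7]]
-0.15 [[259.8, 213.5], [259.6, 220.4]]
0 [[261.9, 211.4], [261.7, 218.2]]
0.15 [[263.3, 209.2], [263.1, 216.0]]
0.25 [[263.9, 207.6], [263.7, 214.4]]
top knob [[251.1, 166.7], [263.6, 217.6]]
-0.15 [[292.4, 206.8], [291.6, 207.7]]
0 [[290.6, 202.7], [289.9, 203.7]]
0.15 [[288.3, 198.9], [287.6, 199.9]]
0.25 [[286.4, 196.6], [285.7, 197.7]]
```

```bash
python3 - <<'E'
import re
s=open('fit.py').read()
s=s.replace("blue,_,st=blob((H>100)&(H<130)&(S>110)&(V>40));","bm=(H>100)&(H<130)&(S>90)&(V>30); bm[:150]&=False if n=='side' else bm[:150]; bm=cv2.morphologyEx(bm.astype(np.uint8),cv2.MORPH_CLOSE,np.ones((7,7)))>0; blue,_,st=blob(bm)")
s=s.replace("obs[n]=(cn,)","hu=cv2.convexHull(cn).reshape(-1,2); pp=np.vstack([np.linspace(hu[i],hu[(i+1)%len(hu)],max(2,int(np.linalg.norm(hu[i]-hu[(i+1)%len(hu)])))) for i in range(len(hu))]); obs[n]=(pp,); bb=im[:,:,::-1].copy(); [bb.__setitem__((int(round(y)),int(round(x))),(0,255,255)) for x,y in pp]; x0,y0,w,h=st[:4]; cv2.imwrite(f'pics/hull_{n}.png',cv2.resize(bb[y0-20:y0+h+10,x0-10:x0+w+10],None,fx=6,fy=6,interpolation=0))")
s=s.replace("(H>=5)&(H<14)&(S>190)&(V>150)","(H>=6)&(H<16)&(S>185)&(V>130)")
open('fit.py','w').write(s)
E
python3 fit.py
```

```text
side [ 198  193  101   54 1979]
org [([261.4, 184.9], [259, 183, 7, 4, 13])]
red [([220.6, 194.2], [208, 188, 27, 13, 164]), ([260.1, 218.0], [259, 211, 3, 13, 19])]
top [ 221  156   68   83 3514]
org []
red []
['top'] [604.826  -2.549   0.008] 60.449998317683296
['side'] [594.304  -9.601   0.004] 15.190794460564357
['top', 'side'] [595.93   -3.43    0.007] 106.49830881829149
side knob [[261.7, 181.7], [233.6, 218.3]]
-0.15 [[256.9, 214.2], [256.7, 221.0]]
0 [[258.9, 212.1], [258.7, 218.9]]
0.15 [[260.4, 209.8], [260.2, 216.6]]
0.25 [[261.0, 208.3], [260.8, 215.1]]
top knob [[250.1, 169.8], [262.7, 220.7]]
-0.15 [[291.5, 210.0], [290.7, 210.8]]
0 [[289.7, 205.9], [289.0, 206.8]]
0.15 [[287.4, 202.1], [286.7, 203.1]]
0.25 [[285.5, 199.8], [284.8, 200.8]]
```

Run:
```python
from h import *
for n in("top","side"):
    im=cv2.imread(f"pics/raw_{n}.png")[:,:,::-1]; 
    pts={"top":[(249,169),(275,210),(276,209),(274,211),(240,220)],"side":[(262,184),(260,218),(230,220)]}[n]
    h=cv2.cvtColor(np.ascontiguousarray(im),cv2.COLOR_RGB2HSV)
    for c,r in pts: print(n,c,r,im[r,c],h[r,c])
```

```text
top 249 169 [175 112  58] [ 14 170 175]
top 275 210 [149 146 145] [  8   7 149]
top 276 209 [147 144 143] [  8   7 147]
top 274 211 [150 147 145] [ 12   8 150]
top 240 220 [ 60  80 120] [110 128 120]
side 262 184 [235 129  65] [ 11 184 235]
side 260 218 [175  46  46] [  0 188 175]
side 230 220 [34 50 79] [109 145  79]
```

View pics/hull_top.png

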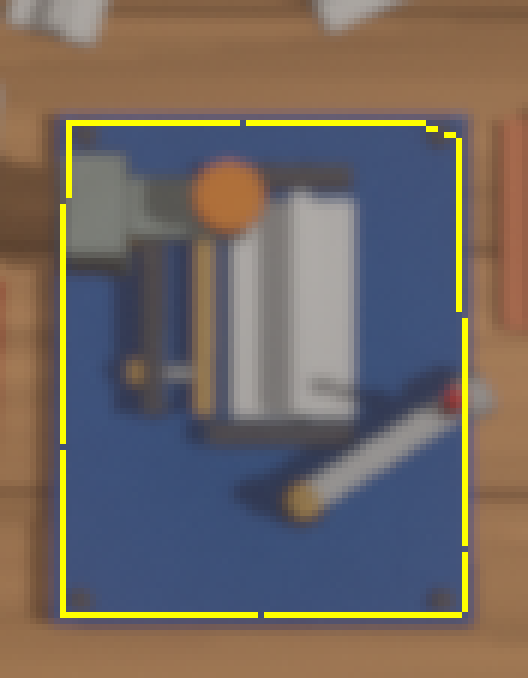

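View pics/hull_side.png

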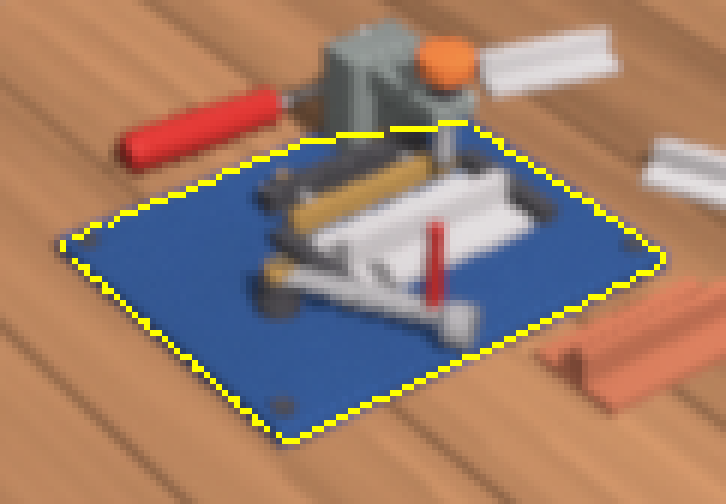

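```bash
cat > fit2.py <<'E'
from h import *
def post(q,z): a=q-1.1; return [-100+85*np.cos(a),-20+85*np.sin(a),z]
def model(p,n):
    f=p[:3]; g=lambda P: proj(n,fix2w(f,P))[0]
    if n=="top":
        return np.array([g([-30,105,12])[0],g([-30,-105,12])[0],g([100,0,12])[1],g([-160,0,12])[1],*g([40,17,100]),*g([-100,-20,40]),*g(post(p[3],85))])
    return np.array([*g([-160,105,12]),*g([-160,-105,12]),*g([100,-105,12]),*g([40,17,94]),*g([-100,-20,40]),*g(post(p[3],85)),*g(post(p[3],40))])
obs={"top":np.array([219.2,288.5,155,239.2,248.7,168.2,260.8,218.8,286,202.2]),
"side":np.array([197.5,213,235.8,246.3,298.8,215.8,262,182.8,233.8,217.5,260,209.7,260,223.3])}
for nn in(["top"],["side"],["top","side"]):
    s=least_squares(lambda p:np.concatenate([model(p,n)-obs[n] for n in nn]),[600,0,0,0],loss="soft_l1",f_scale=.7,x_scale=[1,1,.01,.01])
    print(nn,s.x,s.cost); print(s.fun.round(1))
np.save("f.npy",s.x)
print("post",fix2w(s.x[:3],post(s.x[3],85)),"knob",fix2w(s.x[:3],[40,17,100]))
E
python3 fit2.py
```

```text
['top'] [600.733   1.678  -0.008   0.099] 0.4850079962474449
[-0.   0.3 -0.7  0.6 -0.1 -0.1 -0.3  0.2  0.1 -0.1]
['side'] [595.719  -5.322   0.013   0.102] 2.1315275241047207
[-1.   0.  -1.  -0.4  0.6 -0.8 -0.1  0.7  0.3 -0.1  0.5  1.2  0.2 -0.3]
['top', 'side'] [600.177   0.831   0.014   0.077] 6.277143342593682
[ 0.5  0.8 -0.5  0.8 -0.1  0.2  0.8  0.3  1.2 -0.  -0.9 -1.3 -0.9 -2.1
  0.3 -2.2 -0.2 -0.5  0.3 -1.5  0.2  0.1 -0.1 -1.4]
post [[545.736 -92.499  85.   ]] knob [[639.936  18.386 100.   ]]
```

```bash
cat >> h.py <<'E'
def ori(ax):  # jaw axis along ax (xy), tool y down
    z=np.array([ax[0],ax[1],0.]);z/=np.linalg.norm(z);y=np.array([0,0,-1.]);x=np.cross(y,z)
    return R.from_matrix(np.c_[x,y,z]).as_rotvec()
class Clip:
    def __init__(s,f): s.f=np.array(f)
    def pose(s,q,z,dt=0,sg=1):
        a=q-1.1; P=fix2w(s.f,[-100+85*np.cos(a)-dt*np.sin(a),-20+85*np.sin(a)+dt*np.cos(a),z])[0]
        aw=a+s.f[2]; t=np.array([-np.sin(aw),np.cos(aw)]); return P,ori(sg*t),t
E
python3 - <<'E'
from h import *
f=np.load("f.npy"); print(R.from_rotvec(bot.get_tool_rot()).as_matrix())
c=Clip(f[:3])
for sg in(1,-1):
  for q in(.08,.3,.6,.9,1.15):
    for z in (150,50):
        P,o,t=c.pose(q,z,0,sg); print(sg,q,z,P,solver.solve_ik(P,o))
P=fix2w(f[:3],[40,17,130])[0]
for t in((1,0),(0,1),(-1,0),(0,-1)): print(t,solver.solve_ik(P,ori(t)))
E
```

```text
[[ 0.917  0.     0.399]
 [-0.399  0.     0.917]
 [-0.    -1.     0.   ]]
1 0.08 150 [545.954 -92.362 150.   ] [-0.423  0.456  0.776  1.648 -0.341  1.178  0.999]
1 0.08 50 [545.954 -92.362  50.   ] [-0.367  0.57   0.704  1.756 -0.435  0.977  1.072]
1 0.3 150 [560.527 -80.704 150.   ] [-0.401  0.471  0.725  1.612 -0.331  1.186  1.18 ]
1 0.3 50 [560.527 -80.704  50.   ] [-0.344  0.577  0.646  1.719 -0.406  0.983  1.237]
1 0.6 150 [575.619 -60.268 150.   ] [-0.377  0.48   0.646  1.574 -0.304  1.191  1.412]
1 0.6 50 [575.619 -60.268  50.   ] [-0.32   0.58   0.563  1.681 -0.359  0.985  1.454]
1 0.9 150 [583.997 -36.284 150.   ] [-0.359  0.477  0.561  1.553 -0.266  1.189  1.636]
1 0.9 50 [583.997 -36.284  50.   ] [-0.305  0.576  0.483  1.66  -0.309  0.982  1.669]
1 1.15 150 [585.291 -15.129 150.   ] [-0.347  0.466  0.49   1.55  -0.23   1.183  1.82 ]
1 1.15 50 [585.291 -15.129  50.   ] [-0.299  0.567  0.42   1.657 -0.268  0.975  1.849]
-1 0.08 150 [545.954 -92.362 150.   ] [-0.619  0.591  1.127  1.655 -0.557  1.258 -1.955]
-1 0.08 50 [545.954 -92.362  50.   ] [-0.603  0.756  1.124  1.764 -0.
[... 254 characters left out ...]
1.583 -0.602  1.298 -1.484]
-1 0.6 50 [575.619 -60.268  50.   ] [-0.634  0.803  1.123  1.692 -0.783  1.167 -1.353]
-1 0.9 150 [583.997 -36.284 150.   ] [-0.498  0.526  0.781  1.558 -0.387  1.218 -1.406]
-1 0.9 50 [583.997 -36.284  50.   ] [-0.451  0.63   0.709  1.665 -0.466  1.022 -1.346]
-1 1.15 150 [585.291 -15.129 150.   ] [-0.505  0.515  0.734  1.556 -0.36   1.211 -1.214]
-1 1.15 50 [585.291 -15.129  50.   ] [-0.482  0.628  0.701  1.664 -0.46   1.021 -1.137]
(1, 0) [-0.499  0.647  0.725  1.411 -0.435  1.247  0.263]
(0, 1) [-0.308  0.582  0.398  1.403 -0.23   1.203  1.684]
(-1, 0) [ 0.54   0.81  -1.08   1.363  0.708  1.378  2.607]
(0, -1) [-0.498  0.646  0.723  1.411 -0.434  1.246 -1.308]
```

Run:
```python
from h import *
f=np.load("f.npy"); c=Clip(f[:3]); q=f[3]
bot.command_gripper(42)
P,o,t=c.pose(q,200); bot.move_to(P,o)
P,o,t=c.pose(q,108); bot.movel(P,speed=120)
print(bot.get_time(),bot.get_position(),bot.get_finger_gap(),bot.get_ft_force())
for n,(x0,y0) in(("side",(190,130)),("top",(205,140))):
    im=capture(n); cv2.imwrite(f"pics/a_{n}.png",cv2.resize(im[y0:y0+120,x0:x0+120,::-1],None,fx=5,fy=5,interpolation=cv2.INTER_CUBIC))
    print(n,proj(n,[bot.get_position()])-[x0,y0],"predicted post",proj(n,[P*[1,1,0]+[0,0,85]])-[x0,y0])
```

```text
4.9333 [546.464 -92.761 108.755] 42.36723891497754 [ 0.027 -0.115  0.193]
side [[70.718 73.076]] predicted post [[70.225 79.78 ]]
top [[82.988 60.893]] predicted post [[82.215 62.175]]
```

View pics/a_side.png

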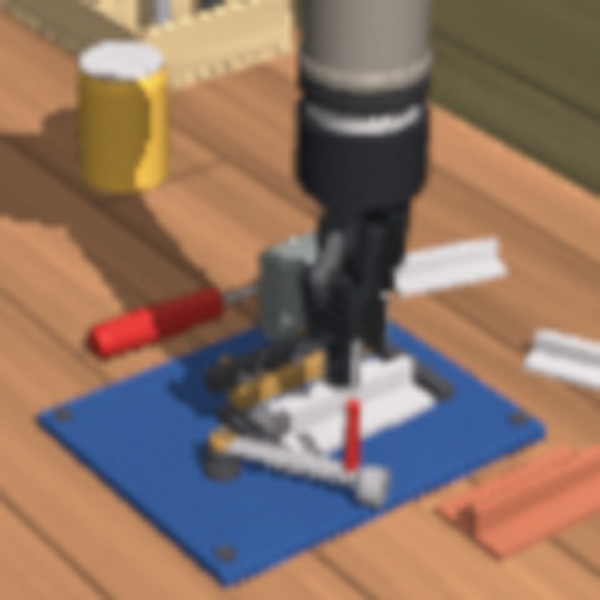

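View pics/a_top.png

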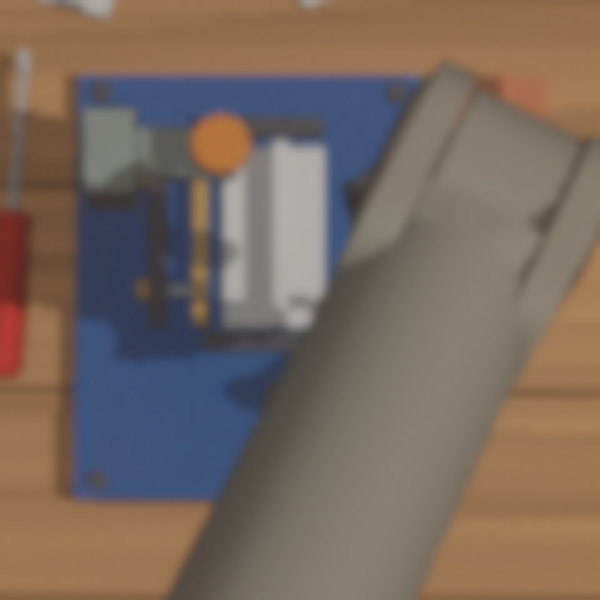

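Side view: the red post top is at crop (352,400), as predicted, and the jaws are centred above it at about (355,365). The top view shows the arm hiding the clip. I'll descend astride the post and feel both sides.

Run:
```python
from h import *
f=np.load("f.npy"); c=Clip(f[:3]); q=f[3]
P,o,t=c.pose(q,48); print("hit",bot.movel(P,speed=60,force_limit=4))
print(bot.get_time(),bot.get_position(),bot.get_ft_force(),bot.get_wrist_torque())
if bot.get_position()[2]<52:
    T=np.array([*t,0]); f0=bot.get_ft_force()
    P0=bot.get_position()
    h=bot.movel(P0+20*T,speed=15,force_limit=0.8)
    p=bot.get_position(); print("plus",h,(p-P0)@T,(bot.get_ft_force()-f0),bot.get_time())
```

```text
hit False
6.1833 [546.159 -92.687  48.446] [-0.431 -0.355 -0.537] [ 0.016 -0.023 -0.026]
plus False 19.90940812774441 [-0.45   0.289 -0.106] 7.6833
```

Run:
```python
from h import *
for n,(x0,y0) in(("side",(205,165)),):
    im=capture(n); cv2.imwrite(f"pics/b_{n}.png",cv2.resize(im[y0:y0+90,x0:x0+100,::-1],None,fx=6,fy=6,interpolation=cv2.INTER_CUBIC))
print([(d["position"],d["conf"]) for d in spotter.spot_in("clip_post","side")],bot.get_ft_force())
```

```text
[([224.2, 252.5], 0.53)] [-0.417 -0.953 -0.309]
```

View pics/b_side.png

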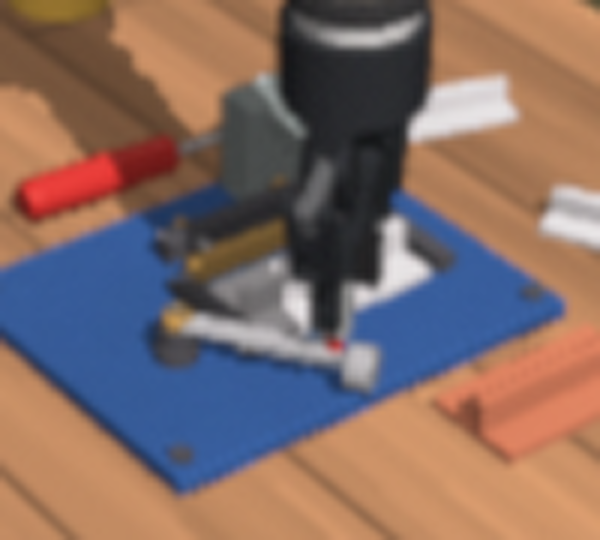

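```bash
cat >> h.py <<'E'
def ft(n=5):
    a=[]
    for _ in range(n): a.append(bot.get_ft_force()); bot.wait(0.02)
    return np.mean(a,0)
GAP=16.2
def qnow(c):
    """clip angle if post touches the trailing pad (dt=GAP)"""
    p=bot.get_position()
    s=least_squares(lambda x:(c.pose(x[0],p[2],x[1])[0]-p)[:2],[0.6,GAP]); return s.x
def qsolve(c,dt):
    p=bot.get_position(); d=(p-fix2w(c.f,[-100,-20,0])[0])[:2]
    return np.arctan2(d[1],d[0])-np.arctan2(dt,85)-c.f[2]+1.1
E
python3 - <<'E'
from h import *
f=np.load("f.npy"); c=Clip(f[:3])
q=qsolve(c,GAP); print("q0",q,ft(),bot.get_time())
while q<0.70-1e-6:
    q=min(q+0.12,0.70); P,o,t=c.pose(q,48,GAP)
    h=bot.movel(P,speed=40,attitude=o,force_limit=9)
    F=ft(3); print(round(q,3),h,F,"Ft",F[:2]@t,"Fr",F[:2]@[t[1],-t[0]],bot.get_time(),qsolve(c,GAP))
    if h: break
im=capture("side"); x0,y0=205,165
cv2.imwrite("pics/c_side.png",cv2.resize(im[y0:y0+90,x0:x0+100,::-1],None,fx=6,fy=6,interpolation=cv2.INTER_CUBIC))
E
```

```text
q0 0.12072688948133448 [-0.991 -0.464 -0.335] 7.8667
0.241 False [ 0.193 -0.135 -0.125] Ft 0.05527843381137701 Fr 0.2291024496515197 8.325 0.24029726661731798
0.361 False [-0.464 -0.148 -0.259] Ft -0.41845512573104976 Fr -0.24872191581358466 8.7833 0.3565612390903067
0.481 False [ 0.299 -0.709  0.254] Ft -0.41286215529407916 Fr 0.6491058285746447 9.2417 0.4766909843783378
0.601 False [-0.138  0.032 -0.594] Ft -0.035779208574009194 Fr -0.13723074709686597 9.7 0.5967020278881403
0.7 False [ 0.017 -0.153  0.138] Ft -0.13501928135111943 Fr 0.0735576637469095 10.1167 0.6965171945528481
```

View pics/c_side.png

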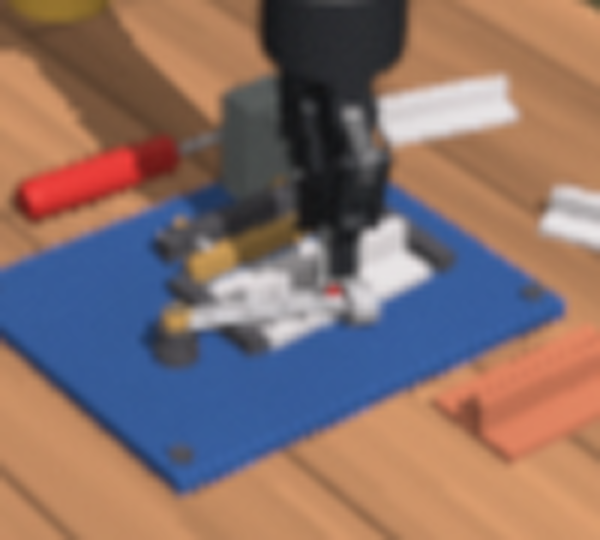

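The clip follows, with its toe near the blank's edge. I'll continue in finer steps over the edge and up to the rib.

Run:
```python
from h import *
f=np.load("f.npy"); c=Clip(f[:3])
q=0.70
while q<0.98-1e-6:
    q+=0.035; P,o,t=c.pose(q,48,GAP)
    h=bot.movel(P,speed=25,attitude=o,force_limit=7.5)
    F=ft(3); print(round(q,3),h,F,"Ft",F[:2]@t,"Fr",F[:2]@[t[1],-t[0]],bot.get_time(),qsolve(c,GAP))
    if h or abs(F[:2]@t)>8: break
```

```text
0.735 False [-0.141 -0.612 -0.035] Ft -0.6233447360919526 Fr 0.07857046997831685 10.4917 0.7335793724566186
0.77 False [-0.838 -2.174  0.555] Ft -2.3269975098930793 Fr -0.12024573296175545 10.8167 0.7605525015840271
0.805 False [-1.025 -2.246  0.858] Ft -2.4425008442162697 Fr -0.3619568557603335 11.1417 0.8034968180515429
0.84 False [-0.997 -1.924  1.336] Ft -2.1093614407861536 Fr -0.4981900124935425 11.4667 0.8438523458310727
0.875 False [-0.536 -0.837 -0.117] Ft -0.9310130903824384 Fr -0.348406104701205 11.7917 0.8879169032377354
0.91 False [-1.353 -2.08  -0.258] Ft -2.284928119056938 Fr -0.9673668109223829 12.1167 0.9106048747199996
0.945 False [-0.637 -1.502 -0.456] Ft -1.5761567103129293 Fr -0.41951305410941836 12.4417 0.9479907239793989
0.98 False [-1.134 -1.07  -0.227] Ft -1.1843994148829438 Fr -1.014013427069634 12.7667 0.9836695258157442
```

```bash
cat > push.py <<'E'
from h import *
import sys
f=np.load("f.npy"); c=Clip(f[:3])
q=float(sys.argv[1]); qe=float(sys.argv[2]); dq=float(sys.argv[3]); lim=float(sys.argv[4]); stop=float(sys.argv[5])
while q<qe-1e-6:
    q+=dq; P,o,t=c.pose(q,48,GAP)
    h=bot.movel(P,speed=12,attitude=o,force_limit=lim)
    F=ft(3); Ft=-F[:2]@t; print(round(q,3),h,"Ft",round(Ft,2),"Fr",F[:2]@[t[1],-t[0]],"Fz",F[2],bot.get_time(),qsolve(c,GAP),flush=True)
    if h or Ft>stop: break
E
python3 push.py 0.98 1.12 0.015 4 7
```

```text
0.995 False Ft 2.47 Fr -0.40324371687753013 Fz -0.3090578122009265 13.075 0.9951114071824664
1.01 False Ft 1.85 Fr -0.512645265074819 Fz -0.887125528631833 13.3833 1.0108283740239286
1.025 False Ft 2.09 Fr -0.5116311123966502 Fz -0.79240099029778 13.6917 1.0274882312250186
1.04 False Ft 4.19 Fr -0.4256525597552687 Fz -0.5219151247825609 14.0 1.0327127153997193
1.055 False Ft 5.35 Fr -1.2473534019534651 Fz -0.6605728730865755 14.3083 1.0344177345945003
1.07 False Ft 7.21 Fr -1.0778603641072628 Fz -1.2881156483793281 14.6167 1.0362426733419987
```

Run:
```python
from h import *
for n,(x0,y0) in(("side",(205,165)),("top",(215,145))):
    im=capture(n); cv2.imwrite(f"pics/d_{n}.png",cv2.resize(im[y0:y0+100,x0:x0+100,::-1],None,fx=6,fy=6,interpolation=cv2.INTER_CUBIC))
print(bot.get_time(),ft())
```

```text
14.7167 [-1.493 -6.608 -0.867]
```

View pics/d_side.png

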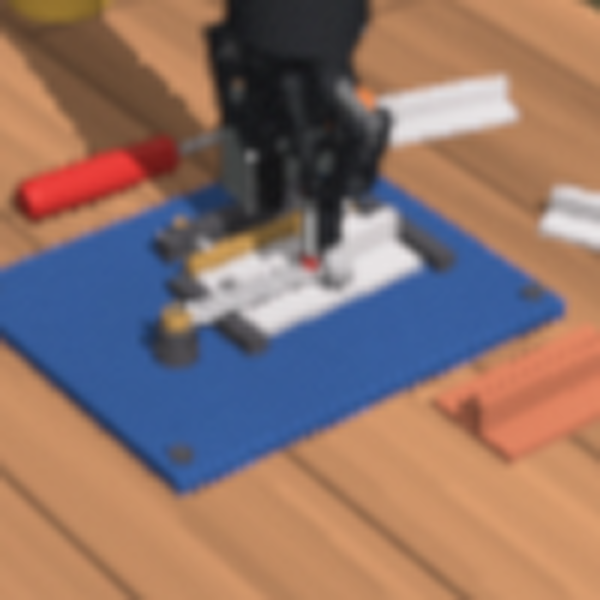

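View pics/d_top.png

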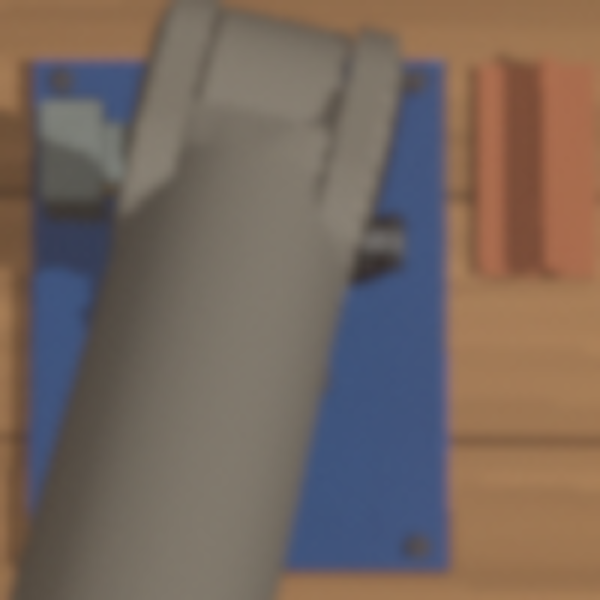

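The blank has moved in: its near edge is now inside the guide ends, and the clip is stalled at q≈1.03. I'll raise the push to about 10 N.

```bash
python3 push.py 1.07 1.13 0.01 4 9.4
python3 - <<'E'
from h import *
f=np.load("f.npy"); c=Clip(f[:3])
for i in range(3):
    bot.wait(.15); print(ft(5),qsolve(c,GAP),bot.get_time())
E
```

```text
1.08 False Ft 8.17 Fr -1.4337804146651671 Fz -1.3934377959778927 15.1 1.0368498335785878
1.09 False Ft 9.07 Fr -1.4625033887310064 Fz -1.5742314855196573 15.4 1.0376712275267501
1.1 False Ft 9.79 Fr -1.1269023974644092 Fz -1.725682733984416 15.7 1.0387837920475629
[-1.368 -9.433 -1.004] 1.0386132094993372 15.9333
[-1.272 -9.777 -1.395] 1.038419695484843 16.1667
[-1.346 -9.823 -1.371] 1.0384286841745611 16.4
```

```bash
python3 push.py 1.10 1.107 0.007 4 12
python3 - <<'E'
from h import *
f=np.load("f.npy"); c=Clip(f[:3])
bot.wait(.3); F=ft(8); print(F,qsolve(c,GAP),bot.get_time())
# release: back off pad slightly to leave post in mid gap
q=1.039
P,o,t=c.pose(q,48,GAP); bot.movel(P,speed=20,attitude=o); print(ft(5))
P,o,t=c.pose(q,48,0); bot.movel(P,speed=40,attitude=o); print(ft(5),bot.get_position(),P,bot.get_time())
np.save("seat.npy",[q])
E
```

```text
1.107 False Ft 10.49 Fr -1.713826704451948 Fz -2.355323877790696 16.7 1.0390396222874156
[-1.109 -9.929 -1.724] 1.0389222216466858 17.1333
[-1.297 -5.211 -0.804]
[0.13  0.037 0.071] [585.519 -23.891  48.03 ] [585.37  -24.559  48.   ] 18.3
```

Run:
```python
from h import *
f=np.load("f.npy"); c=Clip(f[:3])
p=bot.get_position(); bot.movel([p[0],p[1],150],speed=120)
bot.command_gripper(0)
K=fix2w(f[:3],[40,17,150])[0]; bot.movel(K,speed=100)
bot.movel([K[0],K[1],112],speed=80)
print(bot.get_time(),bot.get_position(),ft(),bot.get_finger_gap())
for n,(x0,y0) in(("side",(205,145)),("top",(215,145))):
    im=capture(n); cv2.imwrite(f"pics/e_{n}.png",cv2.resize(im[y0:y0+100,x0:x0+100,::-1],None,fx=6,fy=6,interpolation=cv2.INTER_CUBIC))
```

```text
21.2417 [639.854  18.373 111.705] [-0.202  0.153  0.12 ] -0.10769764162999532
```

View pics/e_side.png

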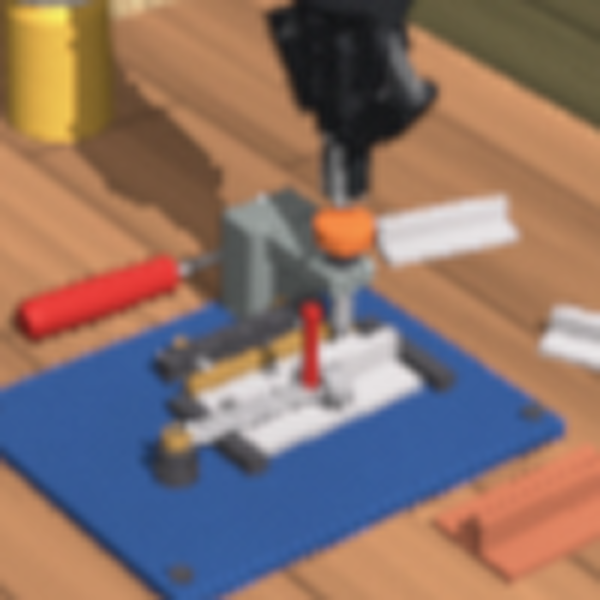

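View pics/e_top.png

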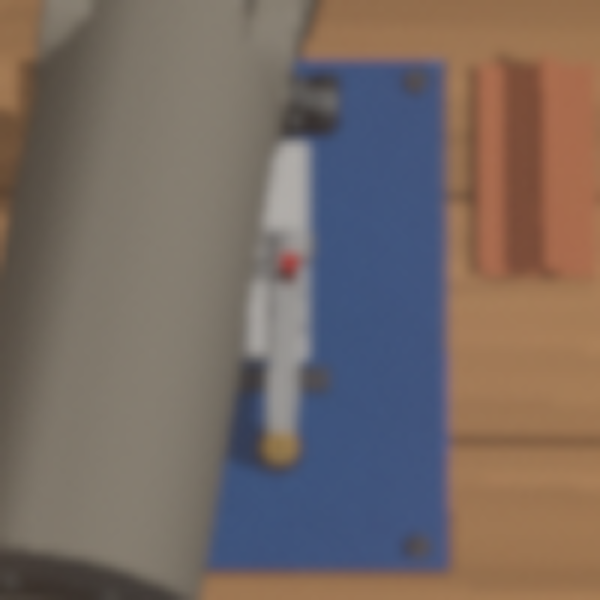

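The side view shows the clip on the rib, the blank up against the brass bar, and the shut fingers centred over the knob (343,225). Now the press.

Run:
```python
from h import *
p=bot.get_position(); f0=ft(8)[2]; x,y=p[:2]; X,Y=639.94,18.39
print("h",bot.movel([X,Y,98],speed=25,force_limit=1.5),bot.get_position()[2],ft(3)-f0)
z=min(101,bot.get_position()[2])
while z>80:
    z-=1.0
    h=bot.movel([X,Y,z],speed=12,force_limit=5)
    F=ft(3); Fz=F[2]-f0; print(z,h,"Fz",round(Fz,2),F[:2],bot.get_position(),bot.get_time(),flush=True)
    if Fz>7.5: break
```

```text
h False 98.0564008882796 [-0.902 -0.05   1.416]
97.13102754639192 False Fz 1.94 [-0.745  0.502] [639.858  18.396  97.169] 22.6167
96.13102754639192 False Fz 1.49 [-1.045 -0.065] [639.954  18.416  96.086] 22.9167
95.13102754639192 False Fz 1.59 [-0.231 -0.327] [639.961  18.362  95.107] 23.2167
94.13102754639192 False Fz 1.66 [-1.135 -0.588] [639.964  18.402  94.112] 23.5167
93.13102754639192 False Fz 1.79 [-0.006  0.272] [639.963  18.387  93.123] 23.8167
92.13102754639192 False Fz 2.52 [-1.053  0.114] [639.964  18.441  92.113] 24.1167
91.13102754639192 False Fz 2.32 [-0.545  0.487] [639.954  18.389  91.103] 24.4167
90.13102754639192 False Fz 3.85 [-1.476  0.38 ] [639.982  18.394  90.24 ] 24.7167
89.13102754639192 False Fz 7.73 [-2.635  0.769] [639.994  18.395  90.177] 25.0167
```

Run:
```python
from h import *
X,Y=639.94,18.39
for z in(88.8,88.5):
    bot.movel([X,Y,z],speed=10); F=ft(5); print(z,F,bot.get_position()[2])
    if F[2]>9.8: break
bot.wait(.4); print(ft(5),bot.get_time())
bot.movel([X,Y,115],speed=40); print(ft(4))
bot.movel([X,Y,150],speed=120)
for n,(x0,y0) in(("side",(205,145)),):
    im=capture(n); cv2.imwrite(f"pics/f_{n}.png",cv2.resize(im[y0:y0+100,x0:x0+100,::-1],None,fx=6,fy=6,interpolation=cv2.INTER_CUBIC))
f=np.load("f.npy"); c=Clip(f[:3]); 
P,o,t=c.pose(1.039,150,0); bot.movel(P,speed=100,attitude=o); bot.command_gripper(42); print(bot.get_time(),bot.get_position())
```

```text
88.8 [-3.372  0.472  8.108] 90.17704850847326
88.5 [-3.512  0.787  9.289] 90.13621186045792
[-3.631  0.52   9.475] 26.1667
[-0.292 -0.007 -0.936]
28.85 [585.461 -24.485 149.954]
```

View pics/f_side.png

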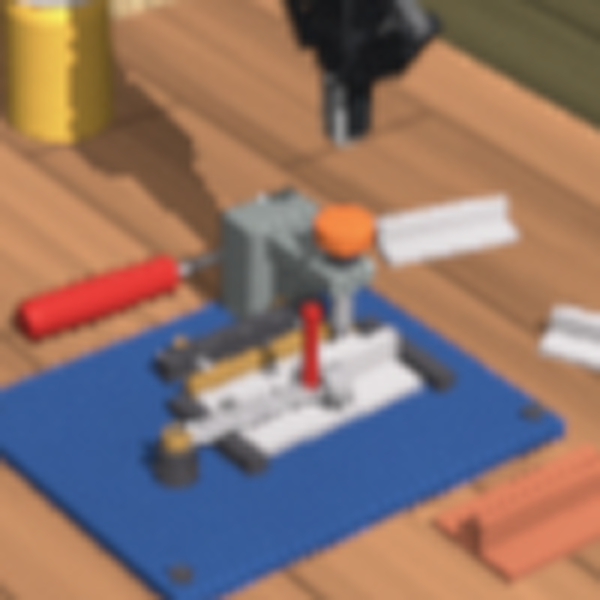

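Run:
```python
from h import *
f=np.load("f.npy"); c=Clip(f[:3]); q=1.039
P,o,t=c.pose(q,48,0); print(bot.movel(P,speed=80,force_limit=5),bot.get_position())
P,o,t=c.pose(q,48,-13); bot.movel(P,speed=40)
while q>0.32:
    P,o,t=c.pose(q,48,-GAP); h=bot.movel(P,speed=35,attitude=o,force_limit=8)
    F=ft(2); print(round(q,3),h,F[:2]@t,F[2],bot.get_time())
    if h: break
    q-=0.08
im=capture("side"); x0,y0=205,145
cv2.imwrite("pics/g_side.png",cv2.resize(im[y0:y0+100,x0:x0+100,::-1],None,fx=6,fy=6,interpolation=cv2.INTER_CUBIC))
```

```text
False [585.966 -24.651  48.664]
1.039 False 0.5828424537270133 0.20400119420625154 31.0333
0.959 False 0.6819074554289528 -0.7726850568301151 31.4167
0.879 False -0.07026478776721631 -0.39029768385506913 31.8
0.799 False 0.13212504858930468 0.010726973391378927 32.1833
0.719 False -0.7438849654196031 -0.6331729022732004 32.5667
0.639 False -0.028275972161307558 -0.0889271777996482 32.95
0.559 False -0.21812055921586834 0.07608212465618389 33.3333
0.479 False -0.32437662829200925 -0.2630173935275256 33.7167
0.399 False 0.7530591575065664 -0.19143826990918344 34.1
```

View pics/g_side.png

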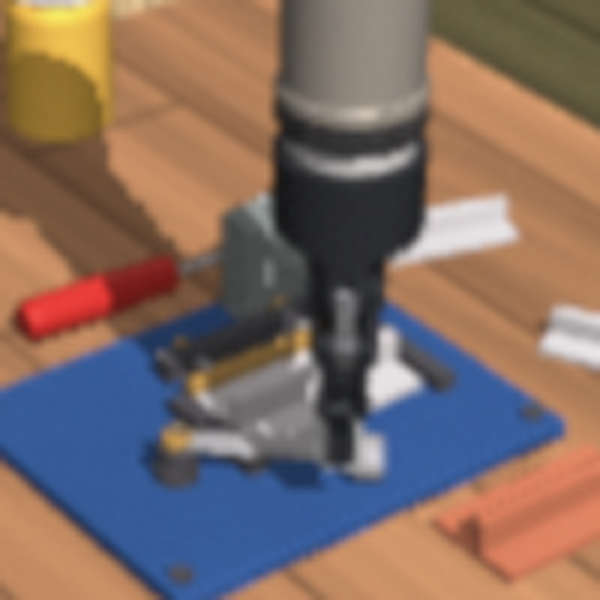

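The clip has followed to about q 0.4. I'll take it a little further, re-centre on the post, lift off, and check both views.

Run:
```python
from h import *
f=np.load("f.npy"); c=Clip(f[:3]); q=.25
P,o,t=c.pose(.32,48,-GAP); bot.movel(P,speed=35,attitude=o,force_limit=8)
P,o,t=c.pose(q,48,-GAP); print(bot.movel(P,speed=35,attitude=o,force_limit=8))
P,o,t=c.pose(q,48,0); bot.movel(P,speed=40); print(ft(3))
bot.movel(P+[0,0,130],speed=100)
bot.set_joints([-1.202, 0.311, 0.014, 1.512, -0.004, 1.319, -0.027])
print(bot.get_time(),ft(3),bot.get_position())
for n,(x0,y0) in(("side",(205,145)),("top",(205,145))):
    im=capture(n); cv2.imwrite(f"pics/z_{n}.png",cv2.resize(im[y0:y0+100,x0:x0+110,::-1],None,fx=6,fy=6,interpolation=cv2.INTER_CUBIC))
    cv2.imwrite(f"pics/zf_{n}.png",im[:,:,::-1])
```

```text
False
[-0.105 -0.35  -0.117]
39.2917 [ 0.145  0.164 -0.641] [221.031 503.396 230.864]
```

View pics/z_side.png

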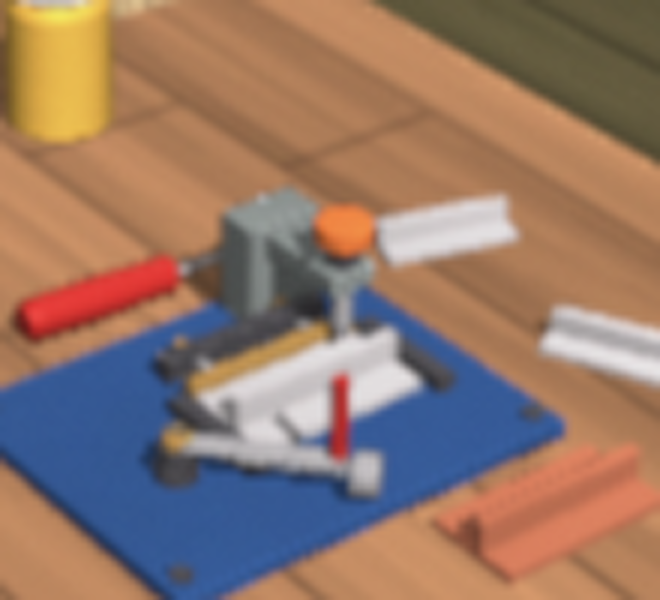

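View pics/z_top.png

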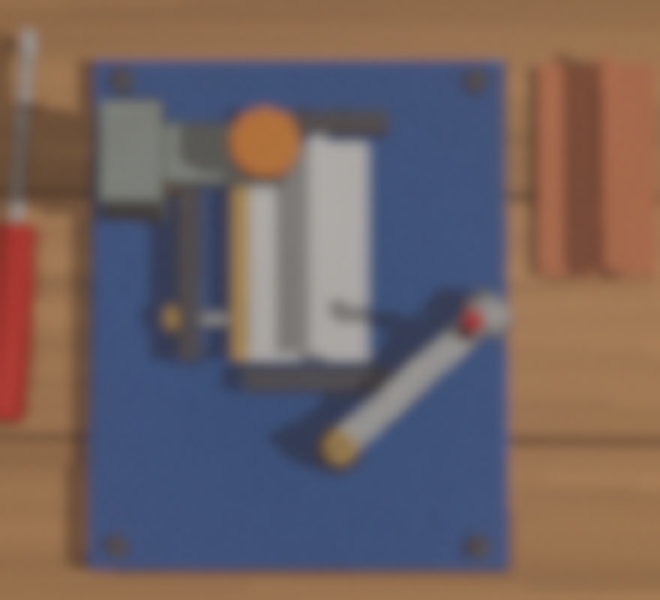

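View pics/zf_top.png

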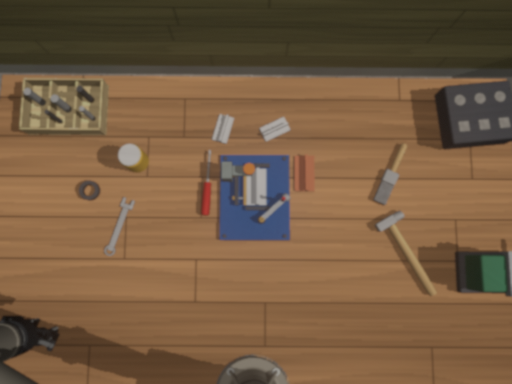

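The top view shows the blank touching the brass bar (crop 247,270) and square in the guides. The clip is clear, with its post at (470,320), the stamp is up, and the bystanders are where they were.

```bash
python3 -c "
from bench import finish_job
print(finish_job())"
```

```text
the job is handed in; nothing more can be done
None
```

The job is done and handed in at about 39 s of the 72 s allowed.

- **Clip and fence:** I straddled the clip's post with the fingers and swung the clip over the blank's edge. It slid the blank until it stalled at clip angle q ≈ 1.04. I held it there for over 1 s with 9.8–10.5 N at the post. I estimate that gave 5–7 N on the brass bar; there is no direct reading of that force.
- **Stamp:** With the clip left on, I pressed the stamp with about 9.4 N in all, held it over 0.4 s and released it. After taking off the spring, that is about 6 N on the blank.
- **Clip cleared:** I swung the clip back to about q 0.25 (well clear is below 0.60).

**Last checks:** Both views show the blank touching the brass bar and square in the guides. The stamp is up, the clip is clear, the bystanders have not moved, and the arm is away from everything.

**Disagreements:**
- The two cameras put the fixture 5–9 mm apart, so I used a combined fit and confirmed positions by contact.
- The force felt while the blank slid was about 2 N at the post, a little lower than the text suggests. The force sensor's noise is about 0.4 N.

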